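# Clip a spring-hook test probe on to a terminal of the resistance box

### The arm

A 6-joint arm with a two-finger parallel gripper is mounted at the origin on the work surface. World frame = base frame: x ahead of the robot, y to its left, z up, the work surface at z = 0. Lengths are in m, angles in rad, forces in N, time in s.
With the tool pointing down it reaches from about 0.35 to 0.975 m from the base axis. Payload 4.9 kg.
Tool frame: the origin (TCP) lies at the very end of the fingers, on their centre line; the grasp point (between the pads) lies 19 mm behind it (env.tcp_to_grasp is the distance from the TCP to the grasp point, in m); z points along the fingers, y is the line along which they close (so a half turn about z gives the same grasp; the last joint's range is limited). The gripper opens to 85 mm and grips with 20 to 120 N. Pads are 22 mm wide; open, the fingers measure 114 mm over their backs; the gripper's body (76 mm by 85 mm) begins 54 mm behind the grasp point. The pads swing forward as they close: fully open they stand 13 mm farther back than shut.
Start: joints at [1.115, 0.053, 1.613, -0, 1.476, -0.119], TCP at [0.207, 0.59, 0.205] pointing down, gripper open.
Joint ranges: [-3.01, 3.01], [-1.01, 2.22], [0.06, 2.58], [-1.02, 4.17], [0.09, 2.62], [-3.14, 3.14]. Speed limits (rad/s): [2.57, 2.57, 3.14, 3.14, 3.14, 3.14].

### API

Orientations are given as [roll, pitch, yaw] about the fixed x, y, z axes, in that order (R = Rz(yaw) Ry(pitch) Rx(roll)).
In Python, from station import env gives the robot as it stands. The module is installed in compiled form; this text tells all that it offers.
- The arm moves only by the shell command python3 -m crank 'ROWS' [FORCE]. ROWS is JSON, a list of rows, each a list of 7 numbers: the shift along the tool's x, y, z in cm, then the turn, a rotation vector about the tool's x, y, z in degrees, then the closure, from 0 (fully open) to 1 (shut). A call has 1 to 12 rows; each row shifts and turns the commanded pose from where the row before left it, along the tool's axes as they then stand; what a row does not reach is not made up. A row lasts 1/8 s, in which the tool goes at most 62.5 mm and 10.7 degrees, less where a joint would pass 70% of its speed; a pose out of reach is approached as far as the arm can. A call with a gripper value outside its range is refused whole. The fingers move at their own pace and stop on an object; FORCE is the grip in N (left out, the last holds). Time passes only in rows, so rows that do not move let the fingers close. It gives the time, the measured TCP pose, the force, the opening and the grip force at its end, in the units of the state.
- env.read_state(): the state, without advancing time (a new reading comes with each control period).
- env.snapshot(name): name is "scene" or "top"; returns (picture, depth): 480x640x3 uint8, red, green, blue; 480x640 float32, m along the optical axis (not along the pixel's ray), 0 where there is no reading.
- env.camera_params(name): a dict with "vfov" (degrees; the focal length in pixels is half the picture's height over the tangent of half this angle, whatever the lens; pixels are square), "cx", "cy" (the principal point, pixels), "cam_to_world" (4x4, takes a point from camera to world coordinates). Camera axes: x right, y up, looking along -z (the intrinsics and any distortion apply to the point x, -y, -z); pixel columns grow to the right and rows downward; lengths in m; the calibration is good to about 2 mm. A picture is of the moment at which its call begins. camera_params takes no time and is no camera call.
- env.job_done(): hands the job in; it is judged then, once.
The state is a dict: "t": time; "joint_positions": joint angles; "joint_velocities": joint speeds; "effort": joint torques, N m; "eef_pos": TCP position; "tool_rot": TCP orientation; "contact_force": force on the tool from outside, world axes, zero at the start; "torque": the same for the moment, N m; "finger_gap": finger opening in m; "grip_force": force on a finger pad.
Only numpy, scipy, OpenCV 4.12 (cv2) and the standard library are available. Lean on these libraries where they do the work, as an engineer would, in place of code of your own. Each camera call takes 0.05 s, during which the arm holds its last target. There are 200 camera calls.

### The job

Clip the red test probe on to the red terminal of the resistance box: squeeze its plunger so that the hook comes out, put the hook round the bare brass shank under the red cap, and let go so that it closes on the shank. Then take the probe by its barrel and draw it gently straight back until the spring gives by a few millimetres, to prove that the hook has caught, and let go of it, leaving it clipped there. Do not shift the box or disturb the black probe and the other things on the table.

Things in the scene. Friction and masses are not known exactly. Their poses are not given: they have to be found in the camera images.
- red_probe_squeeze (a point): Point on the red probe's axis half-way between the flange's front face (25 mm ahead) and the plunger head's back face (25 mm behind), spring at rest. x runs along the probe to its nose, z up as it lies in the rack, y to its left; the same for all points of the probe. Spring-hook test probe, 150 mm, 60 g. In the rack its axis lies 50 mm above the table; it lifts straight up out of two notches.
- red_flange (a point): Centre of the front face of the red probe's round finger flange, 40 mm across, 4 mm thick; behind it a sleeve 26 mm long, 16 mm thick. Flange and head stand 14 mm above the top of the barrel: fingers from above, closing along x, take the flange's front and the head's back with their tips just over the barrel and squeeze the 50 mm between to 38 mm, where the head meets the sleeve.
- red_head (a point): Centre of the back face of the red probe's black plunger head, 40 mm across, 8 mm thick, with a socket for a lead that is plugged in later; it moves with the plunger.
- red_barrel (a point): On the red probe's axis, 40 mm ahead of the flange's front face and 52 mm behind the nose: about the middle of the flat-sided barrel, 92 mm long, 20 mm wide (y), 12 mm high (z), its last 20 mm only 7 mm high. Clipped on level, its bottom is 3.5 mm above the box's top, and its rear 49 mm stand clear in front of the box, room to grip it across from above.
- red_probe_nose (a point): Centre of the flat end of the red probe's barrel (its nose, 20 mm wide, 7 mm high), 92 mm ahead of the flange's front face.
- red_hook (a point): Middle of the inner face of the red hook's cross bar, on the axis. The hook is a flat steel J, 5 mm high: stem on the left (y 5.5 to 9.5 mm), bar 4 mm thick across (y -9.5 to 9.5), and at its right end a lip (y -9.5 to -5.5) turned back 3.5 mm. Open to the right (-y). Inner face 4.5 mm ahead of the nose at rest, 16.5 mm fully squeezed: 13 mm then between lip and nose.
- red_plunger (a joint): How far the red plunger is pressed and its hook is out: 0 at rest (hook drawn in) to 0.012 m. Spring: 5 N at 0, 9.8 N at 0.012. About 0.004 when closed on the shank; it also grows when the barrel is pulled back while the hook holds on to something.
- red_shank (a point): Middle of the red terminal's bare brass shank, 9 mm across, 15 mm high, upright; a red foot 16 mm across, 2 mm high below it, a red cap 16 mm across, 18 mm high above. Axes of the box: x from its front (robot side) to its back, y left, z up. It is 45 mm behind the front edge of the box's top and 9.5 mm above that top. Next terminal (black) 50 mm to the right (-y); the left and front are clear.
- resistance_box: Grey metal decade resistance box with a light metal top, 140 x 210 mm and 62 mm high, 2 kg, loose on rubber feet; origin under its centre, front to -x. A push of 10 to 15 N slides it. Red, black and green terminals in a row; three knobs 55 mm behind them.
- rack: Blue sheet-metal probe rack, 150 mm wide, 51 mm high, fixed; origin on the table under the noses; x is the way the noses point. The red and the black probe lie in it side by side, 76 mm apart, in either order, on two notched uprights: 10 to 20 mm and 65 to 75 mm ahead of the flanges.
- black_probe_squeeze (a point): The same point on the black probe, a twin of the red one with a black barrel; leave it in the rack.
- lens_mount: Lens in a black ring on a post holder, 130 mm tall, loose; bystander.
- mirror_mount: Square mirror mount on a post holder, 130 mm tall, loose; bystander.
- detector: Dark photodetector box on a post holder, 130 mm tall, loose; bystander.
- ball_driver: Yellow-handled hex driver lying on the table, 180 mm long; bystander.
- cuvette_case: White cuvette case with a clear lid, 75 x 110 x 35 mm; bystander.
- fork_clamp: Steel slotted clamp lying on the table, 108 mm long, 9 mm thick; bystander.

How it is judged:
On the way, in this order (a step that is already met when the one before it is completed fails the run):
1. with the plunger squeezed in, the extended hook of the red probe is round the red terminal's shank (value of joint red_plunger above 0.009 m and x of red_shank in the frame of red_hook between -0.0145 and -0.0035 m and y of red_shank in the frame of red_hook between -0.004 and 0.004 m and z of red_shank in the frame of red_hook between -0.008 and 0.008 m), for 0.1 s.
2. the plunger is let go and the hook has closed on the shank, the fingers touching nothing (x of red_shank in the frame of red_hook between -0.007 and -0.0025 m and y of red_shank in the frame of red_hook between -0.004 and 0.004 m and z of red_shank in the frame of red_hook between -0.008 and 0.008 m and value of joint red_plunger between 0.0025 and 0.0052 m and contact force between the fingers and anything else below 0.3 N), for 0.3 s.
3. the probe is drawn back by its barrel or flange, not squeezed, until its spring gives (plunger joint beyond 5.5 mm, about 1.5 mm more than when closed) with the shank still in the hook (value of joint red_plunger above 0.0055 m and x of the grasp point in the frame of red_probe_nose above -0.095 m and x of red_shank in the frame of red_hook between -0.007 and -0.0025 m and y of red_shank in the frame of red_hook between -0.004 and 0.004 m and z of red_shank in the frame of red_hook between -0.008 and 0.008 m), for 0.1 s.
At the end, for the whole second after the job is handed in: The red probe is let go and at rest, about level (within 20 degrees), its hook closed on the shank of the red terminal (shank in the hook against its inner face, within 4 mm sideways and 8 mm in height, plunger joint 2.5 to 5.2 mm); the box is within 6 mm of where it stood (all of step 2 and angle between red_probe_nose's own z axis and vertical below 0.35 rad and velocity of joint red_plunger below 0.003 m/s and linear speed of resistance_box below 0.005 m/s and distance of resistance_box from where it was at the start of the episode below 0.006 m); the robot touches nothing.
It fails at once if the resistance box is shifted by more than 6 mm (distance of resistance_box from where it was at the start of the episode above 0.006 m).
It fails at once if the black probe or another bystander is moved by more than 10 mm (distance of any of black_probe_squeeze, lens_mount, mirror_mount, detector, ball_driver, cuvette_case, fork_clamp from where it was at the start of the episode above 0.01 m).
It also fails if it takes over 58 s, if anything falls off the work surface, if the arm or the gripper's body presses on something with over 40 N, if the wrist force passes 120 N, or if a joint passes its speed limit or range.

## Working session

There is one attempt and no reset: what is moved stays moved. The work goes in short steps, Python scripts to look and compute and a shell command to move; the robot and the scene stay as the last step left them, time stands still between calls to the robot, and variables do not carry over. Pictures are saved under pics/ and viewed, at most 10 in all, crops included, and the job is handed in when it is done.

```bash
mkdir -p pics; cat > h.py <<'E'
import numpy as np, cv2
from station import env
def snap(n,name):
    p,d=env.snapshot(n); np.savez('%s.npz'%name,p=p,d=d)
    cv2.imwrite('pics/%s.png'%name,cv2.cvtColor(p,cv2.COLOR_RGB2BGR)); return p,d
def cloud(n,d):
    c=env.camera_params(n); f=240/np.tan(np.radians(c['vfov'])/2)
    v,u=np.mgrid[0:480,0:640]
    P=np.stack([(u-c['cx'])/f*d,-(v-c['cy'])/f*d,-d,np.ones_like(d)],-1)
    return (P@np.array(c['cam_to_world']).T)[...,:3]
E
python3 - <<'E'
from h import *
for n in('scene','top'):
    snap(n,n+'0'); c=env.camera_params(n); print({k:(np.round(v,3).tolist()) if k!='name' and not isinstance(v,str) else v for k,v in c.items()})
s=env.read_state(); print(s)
E
```

```text
{'vfov': 56.99, 'cx': 319.95, 'cy': 240.918, 'cam_to_world': [[0.719, -0.405, 0.564, 1.211], [0.694, 0.43, -0.577, -0.68], [-0.009, 0.807, 0.591, 0.761], [0.0, 0.0, 0.0, 1.0]]}
{'vfov': 57.869, 'cx': 323.622, 'cy': 242.129, 'cam_to_world': [[-0.015, 0.998, -0.057, 0.486], [-0.999, -0.013, 0.04, 0.017], [0.039, 0.057, 0.998, 0.993], [0.0, 0.0, 0.0, 1.0]]}
{'t': 0.1, 'joint_positions': array([ 1.11501258e+00,  5.33359511e-02,  1.61414479e+00, -8.08574985e-06,
        1.47599035e+00, -1.18989913e-01]), 'joint_velocities': array([ 0.00157462,  0.00033428, -0.0013158 ,  0.00047054,  0.00171886,
        0.00149768]), 'effort': array([ 9.81442895e-05, -3.94905818e+01, -3.71362638e+01, -1.89361367e-04,
        3.90054789e-03, -4.66553900e-06]), 'eef_pos': array([0.20626689, 0.58934091, 0.20386514]), 'tool_rot': array([-3.13972654e+00, -2.14997043e-04,  2.80479939e+00]), 'contact_force': array([ 0.17987735, -0.51492599, -0.23177299]), 'torque': array([ 0.01636264,  0.02199787, -0.00322946]), 'grip_force': 0.0, 'finger_gap': 0.08570169465559198}
```

View pics/top0.png

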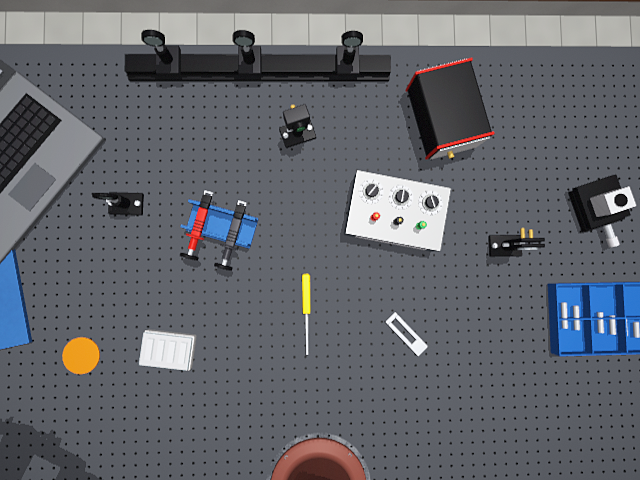

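View pics/scene0.png

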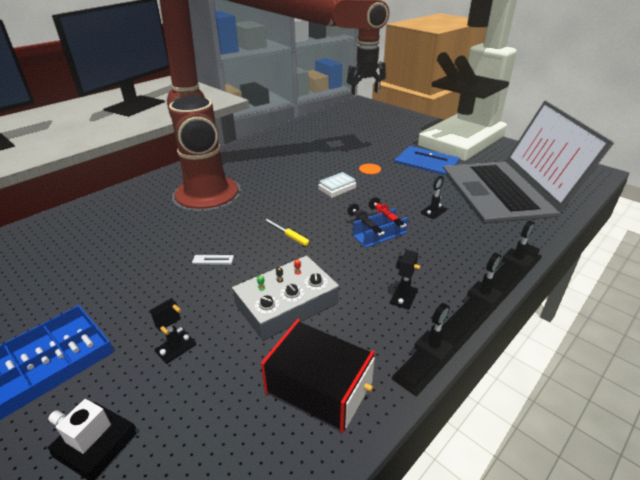

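The top view shows the red probe at about (197,225), with its head at (187,257) and its nose at (208,193). The box is centred at about (398,210), with the red terminal at (376,216). The scene view agrees. Next I'll measure.

```bash
python3 - <<'E'
from h import *
z=np.load('top0.npz'); p=z['p'].astype(int); d=z['d']; C=cloud('top',d)
hsv=cv2.cvtColor(z['p'],cv2.COLOR_RGB2HSV).astype(int)
red=((hsv[...,0]<8)|(hsv[...,0]>172))&(hsv[...,1]>140)&(hsv[...,2]>60)
def box(u0,u1,v0,v1):
    m=np.zeros((480,640),bool); m[v0:v1,u0:u1]=1; return m
m=red&box(175,222,180,270)
print('red n',m.sum(), 'z',np.percentile(C[m][:,2],[5,25,50,75,95]))
# barrel: ray-plane at z=.056 for pixels
c=env.camera_params('top'); T=np.array(c['cam_to_world']); f=240/np.tan(np.radians(c['vfov'])/2)
def rp(u,v,zz):
    r=np.stack([(u-c['cx'])/f,-(v-c['cy'])/f,-np.ones_like(u*1.)],-1)@T[:3,:3].T
    o=T[:3,3]; return o+r*((zz-o[2])/r[...,2])[...,None]
B=C[m]; b=B[(B[:,2]>.050)&(B[:,2]<.061)]
vx,vy,x0,y0=cv2.fitLine(b[:,:2].astype(np.float32),cv2.DIST_HUBER,0,.01,.01).ravel()
if vx<0: vx,vy=-vx,-vy
print('barrel line',vx,vy,np.degrees(np.arctan2(vy,vx)),x0,y0)
# whole probe along axis
u=np.array([vx,vy]); n=np.array([-vy,vx])
W=C[box(170,230,180,275)]; a=(W[:,:2]-[x0,y0])@u; q=(W[:,:2]-[x0,y0])@n
s=(abs(q)<.008)&(W[:,2]>.03)
for k in np.arange(-.12,.12,.004):
    k2=s&(a>=k)&(a<k+.004)
    if k2.any(): print(round(k,3),k2.sum(),np.round([np.median(W[k2,2]),W[k2,2].max()],4))
t=red&box(365,386,205,228)
print('cap',t.sum(),np.percentile(C[t],[10,50,90],axis=0).round(4))
# box top
g=box(335,460,160,260)&(abs(C[...,2]-.062)<.006)&(p.min(-1)>110)
mm=cv2.morphologyEx(g.astype(np.uint8),cv2.MORPH_OPEN,np.ones((3,3)))
P=C[mm>0]; r=cv2.minAreaRect((P[:,:2]*1000).astype(np.float32)); print('top',r,np.median(P[:,2]))
np.set_printoptions(suppress=True); print((cv2.boxPoints(r)).round(1))
E
```

```text
red n 407 z [0.05148938 0.05444712 0.05596349 0.05755833 0.06596439]
barrel line 0.9604806 -0.27834696 -16.16157 0.57526183 0.2492289
-0.072 6 [0.0696 0.0725]
-0.068 16 [0.0692 0.0736]
-0.064 14 [0.0658 0.0724]
-0.06 9 [0.0535 0.0564]
-0.056 8 [0.0531 0.0569]
-0.052 10 [0.0572 0.06  ]
-0.048 14 [0.0566 0.06  ]
-0.044 13 [0.0572 0.0591]
-0.04 15 [0.056  0.0604]
-0.036 13 [0.0574 0.0598]
-0.032 14 [0.0567 0.0606]
-0.028 12 [0.0558 0.0609]
-0.024 14 [0.0686 0.0727]
-0.02 13 [0.0548 0.0601]
-0.016 15 [0.0566 0.0602]
-0.012 15 [0.0564 0.0598]
-0.008 14 [0.056  0.0593]
-0.004 15 [0.0562 0.059 ]
0.0 14 [0.0559 0.0585]
0.004 15 [0.0551 0.0606]
0.008 14 [0.0565 0.0593]
0.012 15 [0.056  0.0577]
0.016 14 [0.055  0.0575]
0.02 17 [0.0562 0.0586]
0.024 15 [0.0554 0.0592]
0.028 15 [0.0567 0.0591]
0.032 13 [0.0571 0.0597]
0.036 14 [0.0552 0.0592]
0.04 16 [0.054  0.0574]
0.044 14 [0.0556 0.0586]
0.048 15 [0.0567 0.0591]
0.052 13 [0.0557 0.0594]
0.056 14 [0.053  0.0564]
0.06 13 [0.0533 0.0563]
0.064 14 [0.0535 0.0556]
0.068 15 [0.0529 0.0559]
0.072 5 [0.0518 0.0543]
0.076 12 [0.0531 0.0544]
0.08 2 [0.0518 0.0522]
cap 41 [[ 0.5842 -0.1331  0.0819]
 [ 0.5881 -0.1255  0.0956]
 [ 0.5943 -0.1225  0.0991]]
top ((606.1924438476562, -183.52186584472656), (210.4977264404297, 141.21116638183594), 78.5020980834961) 0.062418752533876354
[[ 516.  -272.6]
 [ 654.4 -300.7]
 [ 696.4  -94.5]
 [ 558.   -66.3]]
```

```bash
python3 - <<'E'
from h import *
z=np.load('top0.npz')['p'][...,::-1]
a=cv2.resize(z[180:275,170:270],(600,570),interpolation=cv2.INTER_CUBIC)
cv2.imwrite('pics/c1.png',a)
E
```

```text
(no output)
```

View pics/c1.png

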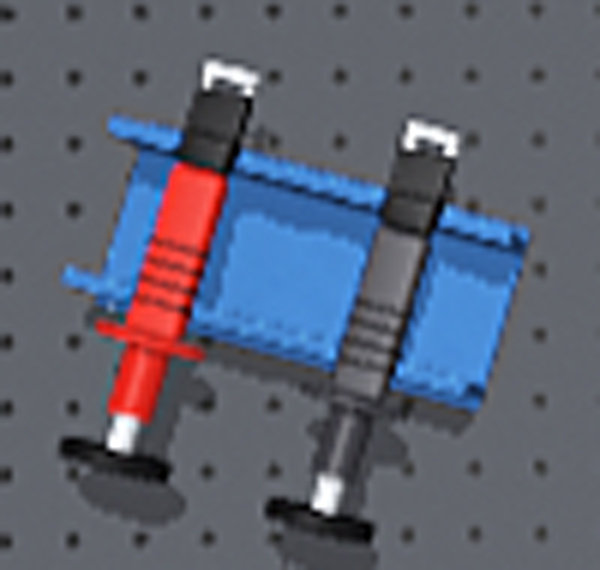

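The depth profile and the crop agree: head back at about a=-0.0715, flange front -0.0205 and nose +0.072 along the -16.2° axis. That puts the squeeze point near (0.5316, 0.2619). I'll turn the tool about +86.9° so the fingers close along the probe.

```bash
python3 -m crank '[[0,0,0,0,0,9.65,0],[0,0,0,0,0,9.65,0],[0,0,0,0,0,9.65,0],[0,0,0,0,0,9.65,0],[0,0,0,0,0,9.65,0],[0,0,0,0,0,9.65,0],[0,0,0,0,0,9.65,0],[0,0,0,0,0,9.65,0],[0,0,0,0,0,9.65,0],[0,0,0,0,0,0,0]]' 20
python3 -m crank '[[-2.8,5.05,0,0,0,0,0],[-2.8,5.05,0,0,0,0,0],[-2.8,5.05,0,0,0,0,0],[-2.8,5.05,0,0,0,0,0],[-2.8,5.05,0,0,0,0,0],[-2.8,5.05,0,0,0,0,0],[-2.8,5.05,0,0,0,0,0],[-2.75,5.05,0,0,0,0,0],[0,0,0,0,0,0,0],[0,0,0,0,0,0,0]]'
```

```text
t: 1.35
eef_pos: [0.2064, 0.5895, 0.2044]
tool_rot: [-3.141, 0.001, 1.291]
contact_force: [-0.1, 0.3, 0.1]
finger_gap: 0.0858
grip_force: 0.0
t: 2.6
eef_pos: [0.5321, 0.2629, 0.2046]
tool_rot: [-3.141, 0.0, 1.29]
contact_force: [0.6, -0.1, -0.9]
finger_gap: 0.0858
grip_force: 0.0
```

```bash
python3 -m crank '[[-0.1,0,4,0,0,0,0.2],[0,0,4,0,0,0,0.2],[0,0,3,0,0,0,0.2],[0,0,0,0,0,0,0.2]]'
python3 - <<'E'
from h import *
p,d=snap('scene','s1'); p2,_=snap('top','t1')
c=env.camera_params('scene');T=np.array(c['cam_to_world']);f=240/np.tan(np.radians(c['vfov'])/2)
q=T[:3,:3].T@(np.array([.54,.26,.07])-T[:3,3]); u=int(c['cx']-f*q[0]/q[2]); v=int(c['cy']+f*q[1]/q[2]); print(u,v)
a=cv2.resize(p[v-50:v+50,u-60:u+60,::-1],(600,500),interpolation=cv2.INTER_CUBIC); cv2.imwrite('pics/c2.png',a)
E
```

```text
t: 3.1
eef_pos: [0.5288, 0.2624, 0.0918]
tool_rot: [-3.136, 0.004, 1.292]
contact_force: [0.4, 0.3, -0.4]
finger_gap: 0.0686
grip_force: 0.0
378 201
```

View pics/c2.png

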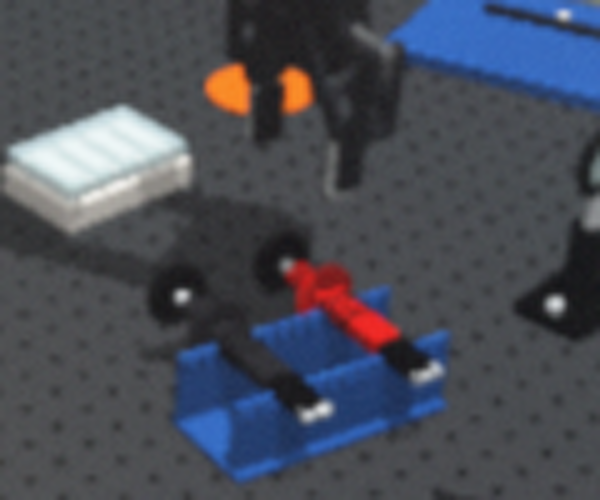

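The crop shows the open fingers (tips at about (265,140) and (345,190)) farther above the probe than I expected. I'll check the fingertips with depth.

```bash
python3 - <<'E'
from h import *
np.set_printoptions(suppress=True)
z=np.load('s1.npz'); C=cloud('scene',z['d'])
def at(x,y):
    u=318+x/5; v=151+y/5; u,v=int(u),int(v); return C[v-1:v+2,u-1:u+2].reshape(-1,3).round(3)
for n,q in dict(tipL=(263,130),tipR=(345,180),head=(275,255),fl=(325,280),nose=(400,355)).items(): print(n,np.median(at(*q),0))
t=np.load('top0.npz');Ct=cloud('top',t['d'])
s=env.read_state(); print(s['eef_pos'],s['finger_gap'])
t1=np.load('t1.npz');C1=cloud('top',t1['d'])
m=(C1[...,2]>.085)&(C1[...,2]<.13)&(abs(C1[...,0]-.53)<.12)&(abs(C1[...,1]-.26)<.12)
print(m.sum(), C1[m].min(0),C1[m].max(0))
m=(C[...,2]>.08)&(C[...,2]<.16)&(abs(C[...,0]-.53)<.1)&(abs(C[...,1]-.26)<.08)
P=C[m]
for k in np.arange(.08,.16,.01):
    w=P[(P[:,2]>=k)&(P[:,2]<k+.01)]
    if len(w): print(round(k,3),len(w),np.percentile(w,[5,50,95],axis=0)[:,:2].round(3).tolist())
E
```

```text
tipL [0.495 0.268 0.132]
tipR [0.573 0.249 0.138]
head [0.515 0.265 0.055]
fl [0.558 0.259 0.059]
nose [0.634 0.23  0.054]
[0.53196111 0.26295994 0.09598894] 0.06850072965372264Traceback (most recent call last):
  File "<stdin>", line 11, in <module>
    return umr_minimum(a, axis, None, out, keepdims, initial, where)
ValueError: zero-size array to reduction operation minimum which has no identity
```

```bash
python3 - <<'E'
from h import *
z=np.load('s1.npz'); C=cloud('scene',z['d'])
m=(C[...,2]>.075)&(C[...,2]<.17)&(abs(C[...,0]-.53)<.1)&(abs(C[...,1]-.26)<.08)
P=C[m]
for k in np.arange(.07,.17,.01):
    w=P[(P[:,2]>=k)&(P[:,2]<k+.01)]
    if len(w): print(round(k,3),len(w),w.min(0)[:2].round(3),w.max(0)[:2].round(3),np.median(w,0)[:2].round(3))
p,d=snap('scene','s2'); C2=cloud('scene',d); m=(C2[...,2]>.075)&(C2[...,2]<.17)&(abs(C2[...,0]-.53)<.1)&(abs(C2[...,1]-.26)<.08); print(np.sort(C2[m][:,2])[:30:3].round(3)); print(env.read_state()['eef_pos'])
E
```

```text
0.12 12 [0.491 0.241] [0.568 0.28 ] [0.563 0.259]
0.13 42 [0.488 0.238] [0.576 0.281] [0.497 0.263]
0.14 43 [0.486 0.237] [0.577 0.285] [0.561 0.252]
0.15 52 [0.486 0.239] [0.576 0.285] [0.499 0.261]
0.16 36 [0.481 0.239] [0.577 0.284] [0.496 0.264]
[0.13  0.131 0.133 0.134 0.135 0.135 0.136 0.137 0.137 0.138]
[0.53276917 0.26303247 0.09694953]
```

```bash
python3 - <<'E'
from h import *
z=np.load('scene0.npz'); C=cloud('scene',z['d'])
m=(C[...,2]>.12)&(C[...,2]<.3)&(abs(C[...,0]-.207)<.1)&(abs(C[...,1]-.59)<.1)
print(np.sort(C[m][:,2])[:60:5].round(3))
for n in range(3): s=env.read_state(); print(s['t'],s['eef_pos'],s['joint_positions'].round(4),s['joint_velocities'].round(3))
p,d=snap('scene','s3');C=cloud('scene',d)
v,u=np.nonzero((C[...,2]>.1)&(C[...,2]<.18)&(abs(C[...,0]-.53)<.1)&(abs(C[...,1]-.26)<.08)); print(u.min(),u.max(),v.min(),v.max())
a=cv2.resize(p[115:205,335:425,::-1],(600,600),interpolation=cv2.INTER_CUBIC); cv2.imwrite('pics/c3.png',a)
E
```

```text
[0.243 0.248 0.249 0.252 0.254 0.255 0.257 0.258 0.259 0.26  0.261 0.263]
3.25 [0.53276917 0.26303247 0.09694953] [3.3330e-01 6.8100e-02 1.7829e+00 1.0000e-04 1.2878e+00 6.1330e-01] [-0.008 -0.01  -0.015 -0.    -0.002  0.   ]
3.25 [0.53276917 0.26303247 0.09694953] [3.3330e-01 6.8100e-02 1.7829e+00 1.0000e-04 1.2878e+00 6.1330e-01] [-0.008 -0.01  -0.015 -0.    -0.002  0.   ]
3.25 [0.53276917 0.26303247 0.09694953] [3.3330e-01 6.8100e-02 1.7829e+00 1.0000e-04 1.2878e+00 6.1330e-01] [-0.008 -0.01  -0.015 -0.    -0.002  0.   ]
364 396 161 188
```

View pics/c3.png

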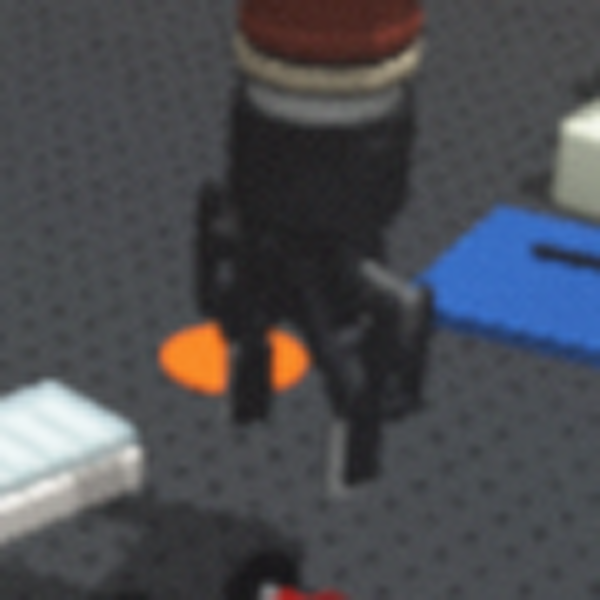

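The tips really do look about 3 cm above the reported TCP, where I expected about 1 cm. I'll go down 3 cm and measure again using image rays at the tip plane.

```bash
python3 -m crank '[[0,0,1.5,0,0,0,0.3],[0,0,1.0,0,0,0,0.35],[0,0,0,0,0,0,0.35],[0,0,0,0,0,0,0.35],[0,0,0,0,0,0,0.35]]'
python3 - <<'E'
from h import *
p,d=snap('scene','s4');C=cloud('scene',d); print(env.read_state()['eef_pos'])
m=(C[...,2]>.072)&(C[...,2]<.17)&(abs(C[...,0]-.53)<.1)&(abs(C[...,1]-.26)<.08); P=C[m]
for k in np.arange(.07,.16,.01):
    w=P[(P[:,2]>=k)&(P[:,2]<k+.01)]
    if len(w): print(round(k,3),len(w),w.min(0)[:2].round(3),w.max(0)[:2].round(3))
a=cv2.resize(p[151:241,330:430,::-1],(666,600),interpolation=cv2.INTER_CUBIC); cv2.imwrite('pics/c4.png',a)
c=env.camera_params('scene');T=np.array(c['cam_to_world']);f=240/np.tan(np.radians(c['vfov'])/2)
for z in(.07,.08,.09,.1):
    for x,y in((.561,.254),(.503,.271)):
        q=T[:3,:3].T@(np.array([x,y,z])-T[:3,3]); u=c['cx']-f*q[0]/q[2]; v=c['cy']+f*q[1]/q[2]; print(z,round((u-330)*6.66),round((v-151)*6.66))
E
```

```text
t: 3.92
eef_pos: [0.5325, 0.262, 0.0704]
tool_rot: [3.141, -0.0, 1.289]
contact_force: [-0.4, 0.6, 0.2]
finger_gap: 0.0554
grip_force: 0.0
[0.53252179 0.26193148 0.07047748]
0.07 1 [0.49  0.195] [0.49  0.195]
0.1 26 [0.496 0.239] [0.57 0.28]
0.11 47 [0.489 0.238] [0.575 0.282]
0.12 44 [0.495 0.239] [0.574 0.277]
0.13 45 [0.493 0.238] [0.573 0.28 ]
0.14 41 [0.469 0.235] [0.585 0.28 ]
0.15 82 [0.471 0.231] [0.593 0.279]
0.07 354 359
0.07 275 299
0.08 355 339
0.08 277 280
0.09 357 320
0.09 278 261
0.1 359 300
0.1 279 242
```

View pics/c4.png

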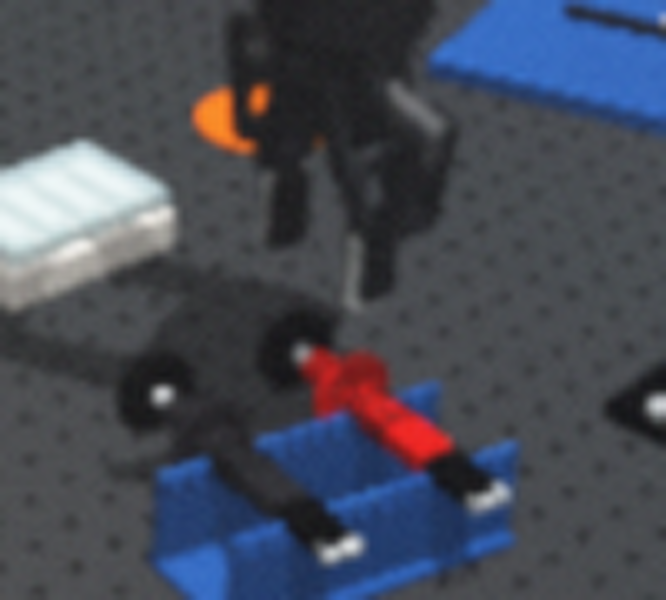

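Tips are at about z=0.100 (crop (352,305) and (285,245)) while the TCP reads 0.0705, so the true tips sit about 30 mm above the reading. I'll go by the images, reopen slightly and descend in stages.

```bash
python3 -m crank '[[-0.05,0,0,0,0,0,0.2],[0,0,1,0,0,0,0.2],[0,0,1,0,0,0,0.2],[0,0,0.7,0,0,0,0.2],[0,0,0,0,0,0,0.2],[0,0,0,0,0,0,0.2]]'
python3 - <<'E'
from h import *
p,d=snap('scene','s5');C=cloud('scene',d); print(env.read_state()['eef_pos'])
m=(C[...,2]>.062)&(C[...,2]<.17)&(abs(C[...,0]-.53)<.1)&(abs(C[...,1]-.26)<.08); P=C[m]
for k in np.arange(.06,.12,.005):
    w=P[(P[:,2]>=k)&(P[:,2]<k+.005)]
    if len(w): print(round(k,3),len(w),w.min(0)[:2].round(3),w.max(0)[:2].round(3))
a=cv2.resize(p[171:231,350:420,::-1],(700,600),interpolation=cv2.INTER_CUBIC); cv2.imwrite('pics/c5.png',a)
E
```

```text
t: 4.72
eef_pos: [0.5322, 0.2614, 0.0431]
tool_rot: [3.141, -0.0, 1.289]
contact_force: [-0.5, -0.7, 0.6]
finger_gap: 0.0684
grip_force: 0.0
[0.53235193 0.26151422 0.04336596]
0.06 31 [0.487 0.182] [0.56  0.281]
0.065 48 [0.484 0.181] [0.559 0.281]
0.07 12 [0.486 0.187] [0.556 0.273]
0.075 9 [0.497 0.24 ] [0.572 0.28 ]
0.08 10 [0.493 0.24 ] [0.576 0.283]
0.085 21 [0.492 0.237] [0.58  0.275]
0.09 23 [0.496 0.237] [0.579 0.279]
0.095 20 [0.491 0.238] [0.578 0.276]
0.1 19 [0.49  0.239] [0.578 0.279]
0.105 24 [0.492 0.239] [0.58  0.279]
0.11 24 [0.489 0.238] [0.58  0.283]
0.115 12 [0.49  0.236] [0.573 0.275]
```

View pics/c5.png

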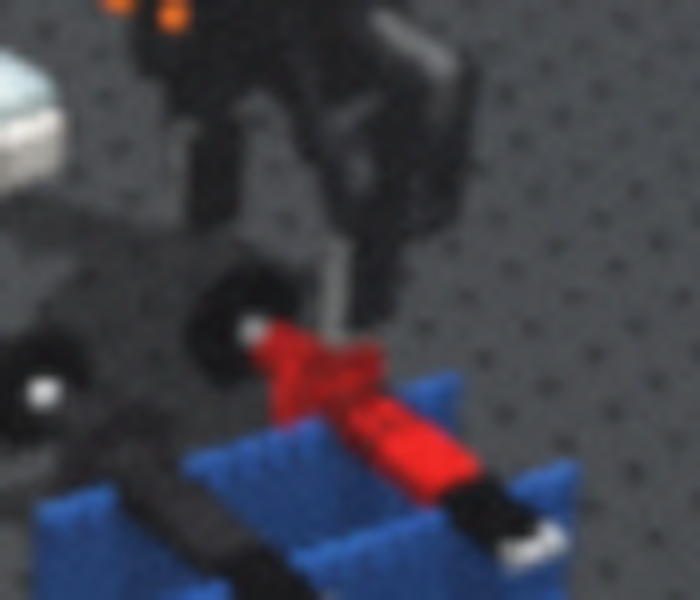

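The fingers straddle the flange and head, with tips about 20 mm above the barrel. I'll go down 1.1 cm and squeeze.

```bash
python3 -m crank '[[0,0,0.6,0,0,0,0.2],[0,0,0.5,0,0,0,0.2],[0,0,0,0,0,0,0.35],[0,0,0,0,0,0,0.4],[0,0,0,0,0,0,0.45],[0,0,0,0,0,0,0.5],[0,0,0,0,0,0,0.6],[0,0,0,0,0,0,0.7],[0,0,0,0,0,0,0.7]]' 25
```

```text
t: 5.9
eef_pos: [0.5333, 0.2616, 0.0333]
tool_rot: [3.139, -0.001, 1.289]
contact_force: [2.1, -1.1, 6.2]
finger_gap: 0.0373
grip_force: 27.2
```

```bash
python3 -m crank '[[0,0,-1,0,0,0,0.7],[0,0,-2,0,0,0,0.7],[0,0,-3,0,0,0,0.7],[0,0,-4,0,0,0,0.7],[0,0,-2,0,0,0,0.7],[0,0,0,0,0,0,0.7],[0,0,0,0,0,0,0.7]]'
python3 - <<'E'
from h import *
p,d=snap('scene','s6');snap('top','t6')
a=cv2.resize(p[120:240,330:450,::-1],(600,600),interpolation=cv2.INTER_CUBIC); cv2.imwrite('pics/c6.png',a)
E
```

```text
t: 6.78
eef_pos: [0.5309, 0.2611, 0.1502]
tool_rot: [-3.139, 0.002, 1.289]
contact_force: [0.4, -0.3, -0.5]
finger_gap: 0.0373
grip_force: 27.0
```

View pics/c6.png

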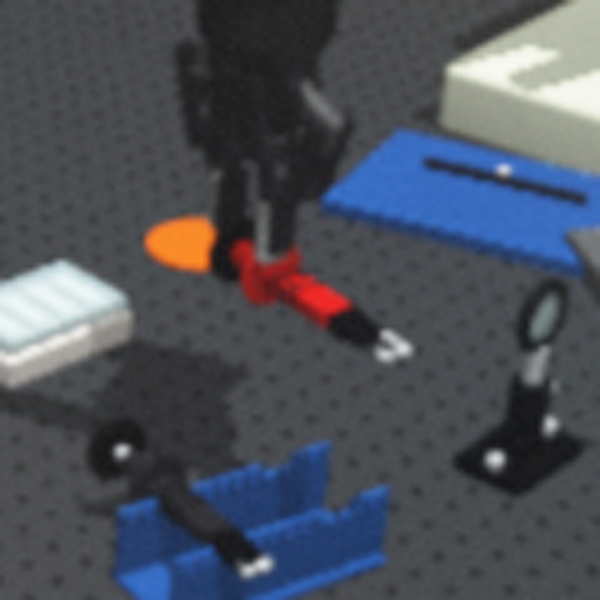

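The probe is lifted and held squeezed, the hook is out at crop (395,345), and the black probe is still in the rack. I'll now measure numerically how it sits in the grip.

```bash
cat >> h.py <<'E'
def probe(name,tag,zlo,zhi,cx,cy,r=.13):
    z=np.load('%s.npz'%tag); C=cloud(name,z['d']); hsv=cv2.cvtColor(z['p'],cv2.COLOR_RGB2HSV).astype(int)
    near=(C[...,2]>zlo)&(C[...,2]<zhi)&(np.hypot(C[...,0]-cx,C[...,1]-cy)<r)
    red=((hsv[...,0]<8)|(hsv[...,0]>172))&(hsv[...,1]>140)&(hsv[...,2]>50)
    return C,hsv,near,near&red
E
python3 - <<'E'
from h import *
np.set_printoptions(suppress=True)
s=env.read_state();e=s['eef_pos'];print(e,s['tool_rot'])
for n,t in(('top','t6'),('scene','s6')):
    C,h,near,red=probe(n,t,.12,.22,.6,.24)
    B=C[red]; print(n,red.sum(),near.sum(),np.percentile(B,[5,50,95],axis=0).round(4).tolist())
    u0=np.array([np.cos(np.radians(-16.16)),np.sin(np.radians(-16.16))]);n0=np.array([-u0[1],u0[0]])
    W=C[near]; a=(W[:,:2]-e[:2])@u0; q=(W[:,:2]-e[:2])@n0
    col=h[near]
    for k in np.arange(.02,.16,.008):
        w=(a>=k)&(a<k+.008)&(abs(q)<.02)&(W[:,2]<.2)
        if w.any(): print(round(k,3),w.sum(),'q',q[w].min().round(4),np.median(q[w]).round(4),q[w].max().round(4),'z',np.percentile(W[w,2],[10,50,90]).round(4))
    w=(a>.09)&(abs(q)<.03)&(W[:,2]<.2); print('amax',np.sort(a[w])[-6:].round(4))
E
```

```text
[0.53073338 0.26093537 0.1496379 ] [-3.13838506  0.00222977  1.28892919]
top 349 700 [[0.5252, 0.2346, 0.1679], [0.5758, 0.2461, 0.1722], [0.6061, 0.2614, 0.1811]]
0.02 15 q -0.0133 -0.0084 -0.0065 z [0.1692 0.1852 0.1948]
0.028 29 q -0.0092 -0.0069 0.0041 z [0.1659 0.1718 0.1873]
0.036 32 q -0.0081 -0.0037 0.0046 z [0.1674 0.1717 0.1727]
0.044 29 q -0.0088 -0.005 0.0034 z [0.1664 0.1718 0.1739]
0.052 39 q -0.0084 -0.0021 0.0094 z [0.1694 0.1718 0.1732]
0.06 49 q -0.0082 -0.0007 0.0105 z [0.1701 0.1726 0.174 ]
0.068 48 q -0.0088 0.0 0.0105 z [0.1701 0.1723 0.1745]
0.076 46 q -0.008 0.0007 0.0109 z [0.1695 0.172  0.1736]
0.084 50 q -0.0084 0.0005 0.011 z [0.1695 0.1721 0.1746]
0.092 46 q -0.0085 0.0009 0.0116 z [0.1688 0.1706 0.1723]
0.1 47 q -0.0089 0.0005 0.0111 z [0.1687 0.1705 0.1726]
0.108 21 q -0.0086 0.0066 0.0105 z [0.1682 0.1703 0.1724]
0.116 12 q -0.0062 0.0081 0.0105 z [0.1677 0.1689 0.1708]
0.124 29 q -0.0082 0.0009 0.0109 z [0.1681 0.1698 0.1721]
amax [0.1296 0.1296 0.1296 0.1302 0.1305 0.1306]
scene 183 532 [[0.5223, 0.2334, 0.1576], [0.5654, 0.2471, 0.1716], [0.6082, 0.
[... 233 characters left out ...]
3 0.1728 0.1735]
0.052 19 q -0.0078 -0.0037 0.0079 z [0.1657 0.1724 0.175 ]
0.06 16 q -0.0096 -0.001 0.013 z [0.1654 0.1722 0.1743]
0.068 10 q -0.0074 -0.0021 0.0103 z [0.1679 0.1727 0.1738]
0.076 18 q -0.0095 -0.0049 0.0111 z [0.1673 0.1723 0.1745]
0.084 15 q -0.0077 -0.0024 0.0103 z [0.1666 0.1724 0.1753]
0.092 20 q -0.0084 0.0004 0.0102 z [0.1686 0.1713 0.1737]
0.1 14 q -0.008 -0.0027 0.0094 z [0.1682 0.171  0.1725]
0.108 15 q -0.0084 0.0036 0.0118 z [0.1668 0.1699 0.173 ]
0.116 4 q 0.0076 0.0083 0.0094 z [0.1683 0.1699 0.1708]
0.124 14 q -0.0082 0.0028 0.0109 z [0.1665 0.17   0.1715]
0.132 3 q -0.0034 0.0059 0.0106 z [0.1675 0.1685 0.1714]
amax [0.1313 0.1314 0.1316 0.1321 0.1324 0.133 ]
```

```bash
python3 - <<'E'
from h import *
np.set_printoptions(suppress=True)
bx=np.array([np.cos(np.radians(-11.5)),np.sin(np.radians(-11.5))]); by=np.array([-bx[1],bx[0]]); c0=np.array([.6062,-.1835])
for n,t in(('top','t6'),('top','top0'),('scene','s6'),('scene','scene0')):
    C,h,near,red=probe(n,t,.075,.105,.588,-.126,.03)
    P=C[red]; q=(P[:,:2]-c0)@np.c_[bx,by]
    top=P[:,2]>.0945
    print(n,red.sum(),top.sum(),'all',q.min(0).round(4),q.max(0).round(4),'top mid',(q[top].min(0)+q[top].max(0))/2,q[top].mean(0).round(4), 'zmax',np.percentile(P[:,2],[50,90,98]).round(4))
# scene box top rect
C=cloud('scene',np.load('scene0.npz')['d']); p=np.load('scene0.npz')['p']
g=(abs(C[...,2]-.062)<.004)&(np.hypot(C[...,0]-.606,C[...,1]+.1835)<.14)&(p.min(-1)>100)
g=cv2.morphologyEx(g.astype(np.uint8),cv2.MORPH_OPEN,np.ones((3,3))); 
r=cv2.minAreaRect((C[g>0][:,:2]*1000).astype(np.float32)); print(r)
E
```

```text
top 37 26 all [-0.0343  0.0437] [-0.0195  0.0581] top mid [-0.02642812  0.05021476] [-0.0271  0.0509] zmax [0.0963 0.0992 0.1007]
top 37 25 all [-0.034   0.0437] [-0.0203  0.0582] top mid [-0.02670637  0.05050884] [-0.027   0.0512] zmax [0.0961 0.0992 0.101 ]
scene 36 14 all [-0.0299  0.044 ] [-0.0159  0.0558] top mid [-0.02345684  0.04990646] [-0.0218  0.05  ] zmax [0.0916 0.0983 0.0989]
scene 36 17 all [-0.0286  0.0444] [-0.0165  0.0563] top mid [-0.02255233  0.05043472] [-0.0212  0.0496] zmax [0.0909 0.0979 0.0988]
((606.588134765625, -182.40089416503906), (211.22079467773438, 144.90045166015625), 78.6174545288086)
```

```bash
python3 -m crank '[[0,0,0,0,0,-4.65,0.7],[-2.16,0.12,0,0,0,0,0.7],[-4.25,0.25,0,0,0,0,0.7],[-4.25,0.25,0,0,0,0,0.7],[-4.25,0.25,0,0,0,0,0.7],[-4.25,0.25,0,0,0,0,0.7],[-4.25,0.25,0,0,0,0,0.7],[-4.25,0.25,0,0,0,0,0.7],[-4.25,0.25,0,0,0,0,0.7],[-2.25,0.25,0,0,0,0,0.7],[0,0,0,0,0,0,0.7],[0,0,0,0,0,0,0.7]]'
python3 -m crank '[[0,0,2,0,0,0,0.7],[0,0,2.5,0,0,0,0.7],[0,0,0,0,0,0,0.7],[0,0,0,0,0,0,0.7]]'
cat > m.py <<'E'
from h import *
import sys
np.set_printoptions(suppress=True)
tag=sys.argv[1]; snap('top','t'+tag); snap('scene','s'+tag)
s=env.read_state();e=s['eef_pos'];print(e,s['tool_rot'][2])
bx=np.array([np.cos(np.radians(-11.5)),np.sin(np.radians(-11.5))]); by=np.array([-bx[1],bx[0]])
S=np.array([.5917,-.1295])
for n,t in(('top','t'+tag),('scene','s'+tag)):
    C=cloud(n,np.load(t+'.npz')['d']); A=(C[...,:2]-S)@np.c_[bx,by]
    zb=e[2]+.0163
    w=(abs(C[...,2]-zb-.001)<.0105)&(A[...,0]>-.09)&(A[...,0]<.03)&(abs(A[...,1]-((e[:2]-S)@by+.0012))<.0135)
    P=A[w];Z=C[...,2][w]
    for k in np.arange(-.085,.025,.01):
        m=(P[:,0]>=k)&(P[:,0]<k+.01)
        if m.sum()>3: print(n,round(k,3),m.sum(),'y',np.percentile(P[m,1],[3,97]).round(4),'z',np.median(Z[m]).round(4))
    print('front',np.sort(P[:,0])[-5:].round(4))
print('pred hook-bar front', (e[:2]-S)@bx+.1305)
E
python3 m.py 7
```

```text
t: 8.38
eef_pos: [0.4841, -0.0774, 0.1514]
tool_rot: [-3.141, -0.0, 1.369]
contact_force: [0.1, -0.1, -0.2]
finger_gap: 0.0372
grip_force: 27.0
t: 8.88
eef_pos: [0.4848, -0.0771, 0.1069]
tool_rot: [-3.141, 0.0, 1.371]
contact_force: [0.5, 0.2, -0.5]
finger_gap: 0.037
grip_force: 27.0
[ 0.48545729 -0.07755032  0.10800191] 1.3706402452338762
top -0.045 17 y [0.0246 0.039 ] z 0.1299
top -0.035 49 y [0.0233 0.0412] z 0.1298
top -0.025 49 y [0.0227 0.0414] z 0.1283
top -0.015 50 y [0.0227 0.0416] z 0.1284
top -0.005 10 y [0.0378 0.0412] z 0.1282
top 0.005 27 y [0.0236 0.0411] z 0.1271
front [0.0146 0.015  0.0155 0.0157 0.0158]
scene -0.085 23 y [0.0226 0.0418] z 0.1298
scene -0.075 25 y [0.0225 0.0409] z 0.1301
scene -0.065 26 y [0.0225 0.0427] z 0.1306
scene -0.055 26 y [0.0228 0.0404] z 0.1306
scene -0.045 23 y [0.0223 0.0406] z 0.1309
scene -0.035 24 y [0.0223 0.0393] z 0.1305
scene -0.025 28 y [0.0224 0.0413] z 0.1298
scene -0.015 27 y [0.022  0.0419] z 0.1285
scene -0.005 15 y [0.0224 0.0397] z 0.1277
scene 0.005 13 y [0.0226 0.0419] z 0.1278
scene 0.015 13 y [0.0245 0.041 ] z 0.1267
front [0.0174 0.0175 0.0176 0.0176 0.0185]
pred hook-bar front 0.01603304003815932
```

```bash
python3 -m crank '[[0,-0.23,2,0,0,0,0.7],[0,0,2,0,0,0,0.7],[0,0,1,0,0,0,0.7],[0,0,0,0,0,0,0.7],[0,0,0,0,0,0,0.7],[0,0,0,0,0,0,0.7]]'
python3 m.py 8
```

```text
t: 9.72
eef_pos: [0.4832, -0.0774, 0.0581]
tool_rot: [3.14, 0.0, 1.37]
contact_force: [-0.8, -0.4, -0.7]
finger_gap: 0.0374
grip_force: 27.0
[ 0.48294622 -0.07727524  0.05772047] 1.370136329793113
top -0.055 5 y [0.0322 0.0347] z 0.0802
top -0.045 31 y [0.0248 0.0402] z 0.0801
top -0.035 45 y [0.0226 0.0414] z 0.0813
top -0.025 45 y [0.0218 0.0411] z 0.0798
top -0.015 41 y [0.022  0.0407] z 0.0793
top -0.005 11 y [0.026  0.0407] z 0.0779
top 0.005 30 y [0.0228 0.0404] z 0.0785
top 0.015 5 y [0.0278 0.0397] z 0.0648
top 0.025 4 y [0.0185 0.0259] z 0.0655
front [0.0204 0.0259 0.0269 0.0289 0.0293]
scene -0.085 24 y [0.0223 0.0393] z 0.0808
scene -0.075 25 y [0.0213 0.0403] z 0.0806
scene -0.065 21 y [0.0221 0.0406] z 0.081
scene -0.055 25 y [0.021  0.0397] z 0.0804
scene -0.045 23 y [0.0225 0.0411] z 0.0806
scene -0.035 23 y [0.0221 0.04  ] z 0.081
scene -0.025 25 y [0.0226 0.0406] z 0.0792
scene -0.015 35 y [0.0219 0.0419] z 0.0784
scene -0.005 8 y [0.0267 0.04  ] z 0.0765
scene 0.005 21 y [0.0225 0.0403] z 0.0773
front [0.0149 0.0152 0.0163 0.0203 0.0273]
pred hook-bar front 0.01351754452235153
```

```bash
python3 -m crank '[[-0.6,0,0.2,0,0,0,0.7],[-0.5,0,0,0,0,0,0.7],[0,0,0,0,0,0,0.7],[0,0,0,0,0,0,0.7]]'
python3 - <<'E'
from h import *
p,_=snap('top','t9'); q,_=snap('scene','s9')
a=cv2.resize(p[195:235,345:385,::-1],(400,400),interpolation=cv2.INTER_CUBIC)
b=cv2.resize(q[250:290,275:315,::-1],(400,400),interpolation=cv2.INTER_CUBIC)
cv2.imwrite('pics/c9.png',np.hstack([a,b]))
E
```

```text
t: 10.32
eef_pos: [0.4802, -0.088, 0.055]
tool_rot: [-3.142, -0.0, 1.37]
contact_force: [-0.1, -0.6, -0.9]
finger_gap: 0.0368
grip_force: 27.0
```

View pics/c9.png

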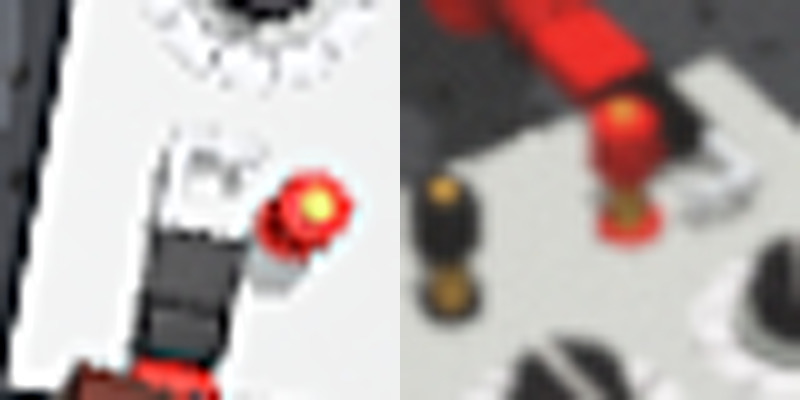

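Left half (top view): the nose edge runs (150,230) to (248,242) and the bar front is at about y=145. The red terminal's shank falls at about (298,215), near mid-gap between lip and nose. The scene half shows the hook at shank height. I'll slide right.

```bash
python3 -m crank '[[-0.3,0.05,0,0,0,0,0.7],[-0.3,0,0,0,0,0,0.7],[-0.3,0,0,0,0,0,0.7],[-0.3,0,0,0,0,0,0.7],[0,0,0,0,0,0,0.7]]'
python3 -m crank '[[-0.3,0,0,0,0,0,0.7],[-0.3,0,0,0,0,0,0.7],[0,0,0,0,0,0,0.7]]'
python3 -m crank '[[-0.25,0,0,0,0,0,0.7],[0,0,0,0,0,0,0.7],[0,0,0,0,0,0,0.7]]'
python3 m.py 10
```

```text
t: 11.05
eef_pos: [0.4783, -0.1, 0.055]
tool_rot: [-3.142, -0.0, 1.37]
contact_force: [0.4, -0.5, -0.0]
finger_gap: 0.037
grip_force: 27.0
t: 11.42
eef_pos: [0.4772, -0.1058, 0.055]
tool_rot: [3.142, -0.0, 1.37]
contact_force: [0.6, 0.8, -0.8]
finger_gap: 0.0369
grip_force: 27.0
t: 11.8
eef_pos: [0.4767, -0.1081, 0.055]
tool_rot: [3.142, 0.0, 1.37]
contact_force: [-0.0, 0.2, -0.1]
finger_gap: 0.0369
grip_force: 27.0
[ 0.47668763 -0.10805495  0.05500955] 1.3702144031294532
top -0.045 16 y [-0.0111  0.0125] z 0.076
top -0.035 51 y [-0.0127  0.0099] z 0.0774
top -0.025 53 y [-0.0127  0.0116] z 0.076
top -0.015 47 y [-0.0135  0.0111] z 0.0754
top -0.005 20 y [-0.0133  0.0126] z 0.0638
top 0.005 32 y [-0.013   0.0116] z 0.0739
top 0.015 39 y [-0.0129  0.0119] z 0.0629
top 0.025 17 y [-0.0134  0.0098] z 0.0631
front [0.0285 0.0294 0.0294 0.0297 0.0298]
scene -0.085 17 y [-0.0088  0.008 ] z 0.0773
scene -0.075 26 y [-0.009   0.0098] z 0.0775
scene -0.065 24 y [-0.0095  0.0071] z 0.0777
scene -0.055 22 y [-0.0091  0.0093] z 0.0783
scene -0.045 34 y [-0.0121  0.0082] z 0.0766
scene -0.035 32 y [-0.0139  0.0079] z 0.0769
scene -0.025 24 y [-0.0137  0.0009] z 0.0754
scene -0.015 24 y [-0.0113  0.0035] z 0.0716
scene -0.005 26 y [-0.0121  0.0077] z 0.0692
scene 0.005 45 y [-0.0133  0.009 ] z 0.0694
scene 0.015 26 y [-0.0119  0.0111] z 0.0628
scene 0.025 11 y [-0.0092  0.0117] z 0.0629
front [0.0288 0.0288 0.029  0.0296 0.0299]
pred hook-bar front 0.013521082422704264
```

Hook is round the shank with no contact force. Now to release.

```bash
python3 -m crank '[[0,0,0,0,0,0,0],[0,0,0,0,0,0,0],[0,0,0,0,0,0,0],[0,0,0,0,0,0,0],[0,0,0,0,0,0,0],[0,0,0,0,0,0,0]]'
python3 -m crank '[[0,0,-1,0,0,0,0],[0,0,-3,0,0,0,0],[0,0,-4,0,0,0,0],[0,0,-2,0,0,0,0],[0,0,0,0,0,0,0]]'
python3 m.py 11
python3 - <<'E'
from h import *
np.set_printoptions(suppress=True)
bx=np.array([np.cos(np.radians(-11.5)),np.sin(np.radians(-11.5))]); by=np.array([-bx[1],bx[0]]);S=np.array([.5917,-.1295])
for n,t in(('top','t11'),('scene','s11')):
    C,h,near,red=probe(n,t,.04,.1,.50,-.11,.085)
    A=(C[...,:2]-S)@np.c_[bx,by]
    w=red&(A[...,0]<-.02); P=A[w];Z=C[...,2][w]
    for k in np.arange(-.15,-.02,.008):
        m=(P[:,0]>=k)&(P[:,0]<k+.008)
        if m.sum()>2: print(n,round(k,3),m.sum(),'y',np.percentile(P[m,1],[3,50,97]).round(4),'z',np.percentile(Z[m],[50,90]).round(4))
E
```

```text
t: 12.65
eef_pos: [0.4767, -0.1081, 0.0551]
tool_rot: [3.141, 0.0, 1.37]
contact_force: [0.2, 0.4, 0.3]
finger_gap: 0.0853
grip_force: 0.0
t: 13.28
eef_pos: [0.4779, -0.1086, 0.157]
tool_rot: [3.138, 0.001, 1.37]
contact_force: [0.2, 0.3, 0.3]
finger_gap: 0.0854
grip_force: 0.0
[ 0.47603119 -0.10784522  0.15380587] 1.3700747689284614
front []
front []
pred hook-bar front 0.01283600910790339
top -0.054 6 y [0.0066 0.0085 0.0097] z [0.0748 0.0784]
top -0.046 13 y [-0.0007  0.0052  0.0091] z [0.077  0.0779]
top -0.038 13 y [-0.0026  0.0033  0.0089] z [0.0772 0.0785]
scene -0.126 9 y [-0.0061 -0.004   0.003 ] z [0.0731 0.076 ]
scene -0.118 5 y [-0.0065 -0.0027  0.0035] z [0.0756 0.0766]
scene -0.102 92 y [-0.0154 -0.0049  0.0177] z [0.0752 0.0849]
scene -0.094 16 y [-0.0094 -0.0014  0.0063] z [0.075  0.0766]
scene -0.086 17 y [-0.0088 -0.0035  0.0068] z [0.0754 0.0767]
scene -0.078 18 y [-0.0093 -0.0029  0.0076] z [0.0752 0.0772]
scene -0.07 18 y [-0.0095 -0.0037  0.0082] z [0.076 0.078]
scene -0.062 18 y [-0.0087 -0.0004  0.0093] z [0.0761 0.0773]
scene -0.054 15 y [-0.008  -0.0033  0.0069] z [0.0762 0.0783]
scene -0.046 21 y [-0.0094 -0.0028  0.0088] z [0.076 0.078]
scene -0.038 16 y [-0.0083 -0.002   0.0082] z [0.0767 0.078 ]
```

It is clipped: the barrel lies along the box axis, level, with the flange front at about -96 mm from the shank. Next is gripping the barrel about 27 mm ahead of the flange, with the tool turned by 90°.

```bash
python3 -m crank '[[0.1,2.4,0,0,0,0,0],[0,2.36,0,0,0,0,0],[0,0,0,0,0,10,0.4],[0,0,0,0,0,10,0.4],[0,0,0,0,0,10,0.4],[0,0,0,0,0,10,0.4],[0,0,0,0,0,10,0.4],[0,0,0,0,0,10,0.4],[0,0,0,0,0,10,0.4],[0,0,0,0,0,10,0.4],[0,0,0,0,0,10,0.4],[0,0,0,0,0,0,0.4]]' 20
python3 -m crank '[[0,0,3,0,0,0,0.4],[0,0,0,0,0,0,0.4],[0,0,0,0,0,0,0.4]]'
python3 - <<'E'
from h import *
np.set_printoptions(suppress=True)
p,d=snap('scene','s12'); s=env.read_state(); e=s['eef_pos']; print(e,s['tool_rot'])
bx=np.array([np.cos(np.radians(-11.5)),np.sin(np.radians(-11.5))]); by=np.array([-bx[1],bx[0]]);S=np.array([.5917,-.1295])
print('tcp a,y',(e[:2]-S)@bx,(e[:2]-S)@by)
C=cloud('scene',d);A=(C[...,:2]-S)@np.c_[bx,by]
for k in np.arange(.1,.2,.01):
    w=(C[...,2]>=k)&(C[...,2]<k+.01)&(abs(A[...,0]+.07)<.06)&(abs(A[...,1])<.07)
    if w.any(): print(round(k,3),w.sum(),A[w].min(0).round(4),A[w].max(0).round(4))
E
```

```text
t: 14.88
eef_pos: [0.5223, -0.1162, 0.1527]
tool_rot: [-3.141, 0.004, -0.199]
contact_force: [-0.3, -0.5, -0.1]
finger_gap: 0.0513
grip_force: 0.0
t: 15.25
eef_pos: [0.5234, -0.1166, 0.125]
tool_rot: [-3.141, 0.001, -0.199]
contact_force: [0.4, -0.8, 0.4]
finger_gap: 0.0509
grip_force: 0.0
[ 0.52391098 -0.1167602   0.12575465] [ 3.14144167 -0.00088096 -0.19972884]
tcp a,y -0.06896804400879167 -0.0010309163002993073
0.15 14 [-0.0762 -0.0336] [-0.0585  0.0328]
0.16 54 [-0.0827 -0.0409] [-0.0574  0.0366]
0.17 55 [-0.0813 -0.0409] [-0.0563  0.0383]
0.18 60 [-0.08   -0.0416] [-0.0563  0.0373]
0.19 51 [-0.0771 -0.0437] [-0.0547  0.0438]
```

```bash
python3 -m crank '[[0,0,3,0,0,0,0.4],[0,0,3,0,0,0,0.4],[0,0,2,0,0,0,0.4],[0,0,1.4,0,0,0,0.4],[0,0,0,0,0,0,0.4],[0,0,0,0,0,0,0.4]]'
python3 -m crank '[[0,0,0,0,0,0,0.5],[0,0,0,0,0,0,0.6],[0,0,0,0,0,0,0.68],[0,0,0,0,0,0,0.72],[0,0,0,0,0,0,0.76],[0,0,0,0,0,0,0.8],[0,0,0,0,0,0,0.85],[0,0,0,0,0,0,0.85]]' 20
```

```text
t: 16.05
eef_pos: [0.5245, -0.117, 0.0323]
tool_rot: [3.141, -0.002, -0.201]
contact_force: [-0.4, -0.1, -0.3]
finger_gap: 0.0517
grip_force: 0.0
t: 17.05
eef_pos: [0.5235, -0.1164, 0.0309]
tool_rot: [-3.141, 0.0, -0.201]
contact_force: [1.2, 1.5, -0.6]
finger_gap: 0.0196
grip_force: 19.9
```

```bash
python3 -m crank '[[-0.05,0,0,0,0,0,0.85],[-0.05,0,0,0,0,0,0.85],[-0.05,0,0,0,0,0,0.85],[-0.05,0,0,0,0,0,0.85],[-0.05,0,0,0,0,0,0.85],[-0.03,0,0,0,0,0,0.85],[0,0,0,0,0,0,0.85],[0,0,0,0,0,0,0.85]]'
```

```text
t: 18.05
eef_pos: [0.5228, -0.1164, 0.0321]
tool_rot: [-3.142, -0.005, -0.201]
contact_force: [6.4, 2.1, -1.4]
finger_gap: 0.0199
grip_force: 20.6
```

```bash
python3 -m crank '[[-0.05,0,0,0,0,0,0.85],[0,0,0,0,0,0,0.85],[0,0,0,0,0,0,0.85]]'
cat > f.py <<'E'
from h import *
import sys
bx=np.array([np.cos(np.radians(-11.5)),np.sin(np.radians(-11.5))]);by=np.array([-bx[1],bx[0]]);S=np.array([.5917,-.1295]);E=[];F=[]
for i in range(4):
    p,d=env.snapshot('scene'); s=env.read_state(); E.append((s['eef_pos'][:2]-S)@bx);F.append(s['contact_force'])
    C=cloud('scene',d); A=(C[...,:2]-S)@np.c_[bx,by]
    h=cv2.cvtColor(p,cv2.COLOR_RGB2HSV).astype(int); red=((h[...,0]<8)|(h[...,0]>172))&(h[...,1]>140)&(h[...,2]>50)
    fl=red&(abs(A[...,0]+.1)<.02)&(abs(A[...,1])<.022)&(C[...,2]>.079)&(C[...,2]<.095)
    br=red&(A[...,0]>-.05)&(A[...,0]<-.005)&(abs(A[...,1])<.013)&(C[...,2]<.083)&(C[...,2]>.07)
    cap=red&(np.hypot(A[...,0],A[...,1])<.02)&(C[...,2]>.082)
    print('flange',np.median(A[fl],0).round(4),fl.sum(),'barrel',np.percentile(A[br][:,0],97).round(4),'cap',A[cap].mean(0).round(4))
print('eef a',np.mean(E).round(4),'F',np.mean(F,0).round(2), 'along',(np.mean(F,0)[:2]@bx).round(2))
E
python3 f.py
```

```text
t: 18.42
eef_pos: [0.5224, -0.1163, 0.0321]
tool_rot: [-3.142, -0.005, -0.201]
contact_force: [8.0, 1.8, -1.9]
finger_gap: 0.0197
grip_force: 20.6
flange [-0.0905  0.01  ] 2 barrel -0.03 cap [ 0.003  -0.0017]
flange [-0.0984  0.0088] 3 barrel -0.0299 cap [ 0.0031 -0.0015]
flange [-0.0907  0.0101] 2 barrel -0.0303 cap [ 0.0027 -0.0013]
flange [-0.0965  0.0103] 2 barrel -0.0311 cap [ 0.0028 -0.0014]
eef a -0.0705 F [ 7.06  1.36 -1.61] along 6.65
```

```bash
python3 -m crank '[[-0.05,0,0,0,0,0,0.85],[0,0,0,0,0,0,0.85],[0,0,0,0,0,0,0.85]]'
python3 f.py | tail -2
python3 - <<'E'
import re
src=open('f.py').read().replace("p,d=env.snapshot('scene')","z=np.load(['s11.npz','s12.npz','s0.npz','s0.npz'][i]);p,d=z['p'],z['d']").replace('range(4)','range(2)')
exec(src.rsplit('\n',2)[0])
E
```

```text
t: 19.0
eef_pos: [0.522, -0.1163, 0.0321]
tool_rot: [-3.142, -0.005, -0.201]
contact_force: [6.9, 1.7, -2.2]
finger_gap: 0.0197
grip_force: 20.6
flange [-0.0889  0.0105] 2 barrel -0.0299 cap [ 0.0029 -0.0015]
eef a -0.071 F [ 7.41  1.19 -1.41] along 7.02
flange [-0.0983 -0.0014] 32 barrel -0.0303 cap [ 0.0033 -0.0019]
flange [-0.0984 -0.0017] 32 barrel -0.03 cap [ 0.0038 -0.0018]
```

The force now rises at about the spring rate (0.4 N/mm), so the spring is giving. I'll pull 1.5 mm further.

```bash
python3 -m crank '[[-0.05,0,0,0,0,0,0.85],[-0.05,0,0,0,0,0,0.85],[-0.05,0,0,0,0,0,0.85],[0,0,0,0,0,0,0.85],[0,0,0,0,0,0,0.85],[0,0,0,0,0,0,0.85]]'
python3 f.py | tail -2
```

```text
t: 19.95
eef_pos: [0.5207, -0.116, 0.0322]
tool_rot: [-3.142, -0.006, -0.201]
contact_force: [7.5, 1.7, -1.2]
finger_gap: 0.0199
grip_force: 20.6
flange [-0.0908  0.0087] 6 barrel -0.0311 cap [ 0.0031 -0.0017]
eef a -0.0722 F [ 8.46  1.46 -1.84] along 7.99
```

```bash
python3 -m crank '[[-0.05,0,0,0,0,0,0.85],[0,0,0,0,0,0,0.85],[0,0,0,0,0,0,0.85],[0,0,0,0,0,0,0.85]]'
python3 -m crank '[[0.1,0,0,0,0,0,0.85],[0.1,0,0,0,0,0,0.85],[0.1,0,0,0,0,0,0.85],[0.1,0,0,0,0,0,0.85],[0.1,0,0,0,0,0,0.85],[0.05,0,0,0,0,0,0.85],[0,0,0,0,0,0,0.85],[0,0,0,0,0,0,0.85]]'
```

```text
t: 20.65
eef_pos: [0.5203, -0.116, 0.0322]
tool_rot: [-3.142, -0.006, -0.201]
contact_force: [9.1, 0.8, -2.7]
finger_gap: 0.0196
grip_force: 20.6
t: 21.65
eef_pos: [0.5234, -0.1165, 0.0311]
tool_rot: [-3.142, -0.0, -0.201]
contact_force: [3.4, 2.7, -0.1]
finger_gap: 0.0196
grip_force: 20.8
```

Force at the far point was about 8.2 N along the probe, then it was eased back. Now I'll open just enough to clear the barrel, rise and check.

```bash
python3 -m crank '[[0,0,0,0,0,0,0.6],[0,0,0,0,0,0,0.4],[0,0,0,0,0,0,0.4],[0,0,0,0,0,0,0.4],[0,0,-2,0,0,0,0.4],[0,0,-4,0,0,0,0.4],[0,0,-4,0,0,0,0.4],[0,0,-3,0,0,0,0.4],[0,0,0,0,0,0,0.4],[0,0,0,0,0,0,0.4]]'
python3 f.py|tail -2
python3 - <<'E'
from h import *
p,d=snap('scene','s20'); t,_=snap('top','t20')
a=cv2.resize(p[215:295,235:315,::-1],(400,400),interpolation=cv2.INTER_CUBIC)
b=cv2.resize(t[195:275,325:405,::-1],(400,400),interpolation=cv2.INTER_CUBIC)
cv2.imwrite('pics/c20.png',np.hstack([a,b]))
bx=np.array([np.cos(np.radians(-11.5)),np.sin(np.radians(-11.5))]);by=np.array([-bx[1],bx[0]]);S=np.array([.5917,-.1295])
C=cloud('scene',d);A=(C[...,:2]-S)@np.c_[bx,by];h=cv2.cvtColor(p,cv2.COLOR_RGB2HSV).astype(int)
red=((h[...,0]<8)|(h[...,0]>172))&(h[...,1]>140)&(abs(A[...,1])<.015)&(C[...,2]>.05)&(C[...,2]<.083)
for k in(-.09,-.07,-.05): 
    w=red&(A[...,0]>k)&(A[...,0]<k+.02); print(k,np.percentile(A[w][:,1],[3,97]).round(4),np.percentile(C[w][:,2],[50,90]).round(4))
E
```

```text
t: 22.9
eef_pos: [0.5225, -0.1163, 0.1597]
tool_rot: [-3.141, 0.002, -0.201]
contact_force: [-0.1, -0.1, -0.1]
finger_gap: 0.0514
grip_force: 0.0
flange [-0.098  -0.0063] 23 barrel -0.0292 cap [ 0.0037 -0.0018]
eef a -0.0708 F [-0.49 -0.37 -0.08] along -0.4
-0.09 [-0.0139  0.0039] [0.0725 0.0742]
-0.07 [-0.0128  0.0063] [0.0741 0.0757]
-0.05 [-0.0118  0.0073] [0.0751 0.0773]
```

View pics/c20.png

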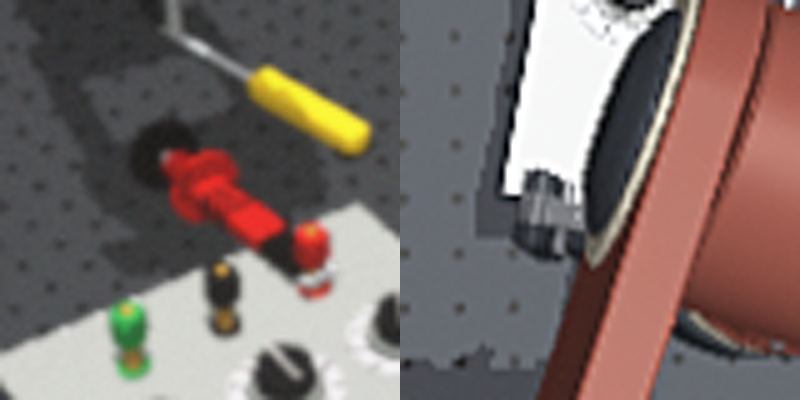

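The probe stays clipped on the red shank (left half: the bright hook bar at (315,275), under the red cap), nearly level. The box hasn't moved and the arm is clear. Handing in.

```bash
python3 -c "
from station import env
print(env.job_done())"
```

```text
the job is handed in; nothing more can be done
None
```

The red probe is clipped on the red terminal's shank, pull-tested and let go, and the job is handed in. At about 8 N the fingers had drawn back about 3.5 mm, so I judge the plunger passed 5.5 mm, though I couldn't read it directly. The box showed no measurable shift, and no verdict came back.

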